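# Tighten the drilling clamp to its click

### The arm

A 6-joint arm with a two-finger parallel gripper is mounted at the origin on the work surface. World frame = base frame: x ahead of the robot, y to its left, z up, the work surface at z = 0. Lengths are in m, angles in rad, forces in N, time in s.
With the tool pointing down it reaches from about 0.35 to 0.875 m from the base axis. Payload 4.2 kg.
Tool frame: the origin (TCP) lies midway between the tips of the shut fingers; the grasp point (between the pads) lies 19 mm behind it; z points along the fingers, y is the line along which they close (so a half turn about z gives the same grasp; the last joint's range is limited). The gripper opens to 87 mm and grips with 3 to 60 N. Pads are 19 mm wide; open, the fingers measure 117 mm over their backs; the gripper's body (75 mm by 190 mm) begins 51 mm behind the grasp point.
Start: joints at [-1.024, 0.385, 0.008, 0, -1.194, -0.259], TCP at [0.177, -0.599, 0.223] pointing down, gripper open.
Joint ranges: [-3.14, 3.14], [-1.21, 2.06], [-1.07, 1.41], [-3.16, 2.05], [-2.99, -0.16], [-3.1, 3.1]. Speed limits (rad/s): [2.79, 2.79, 3.14, 3.14, 3.14, 3.14].

### API

Orientations are given as a 3x3 rotation matrix whose columns are the frame's x, y, z axes.
In Python, from plant import ctrl gives the robot as it stands. The module is installed in compiled form; this text tells all that it offers.
- The arm moves only by the shell command python3 -m crank 'ROWS'. ROWS is text: rows parted by semicolons, each of 5 numbers parted by spaces: the shift along the tool's x, y, z in cm, then the turn about the tool's z in degrees, then the gripper's target within -1 to 1 (shut at 1, half-way at 0, fully open at -1). A call has exactly 8 rows; each row shifts and turns the commanded pose from where the row before left it, along the tool's axes as they then stand; what a row does not reach is not made up. A row lasts 1/10 s, in which the tool goes at most 50 mm and 8.59 degrees, less where a joint would pass 70% of its speed; a pose out of reach is approached as far as the arm can. A call is refused whole if a number of a shift passes 5 or a number of a turn 8.59, either way. A call with a gripper value outside its range is refused whole. The fingers move at their own pace and stop on an object; the grip force is fixed at half the most. Time passes only in rows, so rows that do not move let the fingers close, or fill a call up. It gives the time, the measured TCP pose, the force, the opening and the grip force at its end, in the units of the state.
- ctrl.observe(): the state, without advancing time (a new reading comes with each control period).
- ctrl.camera(name): name is "scene" or "top" or "wrist"; returns the picture (420x560x3 uint8, red, green, blue); there is no depth.
- ctrl.camera_model(name): a dict with "fovy" (degrees; the focal length in pixels is half the picture's height over the tangent of half this angle, whatever the lens; pixels are square), "cx", "cy" (the principal point, pixels), "R" (3x3) and "t" (3): a world point X has camera coordinates R X + t. Camera axes: x right, y down, z forward; pixel columns grow to the right and rows downward; lengths in m; the calibration is good to about 2 mm. A picture is of the moment at which its call begins: read the wrist's pose just before it. camera_model takes no time and is no camera call; for the wrist camera it gives the pose at the moment of the call.
- ctrl.close_job(): hands the job in; it is judged then, once.
The state is a dict: "clock": time; "joints": joint angles; "qd": joint speeds; "tau": joint torques, N m; "tool_pos": TCP position; "tool_rot": TCP orientation; "force": force on the tool from outside, world axes, zero at the start; "ft_torque": the same for the moment, N m; "grip_width": opening from 0.0 (shut) to 1.0 (fully open); "grip_force": force on a finger pad.
Only numpy, scipy, OpenCV 4.12 (cv2) and the standard library are available. Lean on these libraries where they do the work, as an engineer would, in place of code of your own. Each camera call takes 0.05 s, during which the arm holds its last target. There are 200 camera calls.

### The job

Tighten the clamp that holds the drilled aluminium bar: turn its round black knob clockwise until the torque ratchet slips, let it slip one or two clicks (15 degrees each) so you are sure it is tight, then stop and let go of the knob. Do not slip it further, and do not touch the empty clamp beside it.

Things in the scene. Friction and masses are not known exactly. Their poses are not given: they have to be found in the camera images.
- work_knob (a point): Knob to turn, on the clamp whose bar (aluminium, 170 x 50 x 12 mm, dark holes) sticks out both sides of the bridge. Upright round fluted black cylinder, 36 mm diameter, 40 mm tall. This point: on its vertical axis, 14 mm below its top, good grip height; any diameter may be gripped. z up; x, y turn with it. The knob sits 26 mm below this point on a dark steel collar, 48 mm diameter, 6 mm thick.
- work_screw (a joint): Angle of that clamp's screw and collar, rad, growing clockwise from above. 1.2 = fully tight, it turns no further; starts at 0.3 to 1.0. Turning takes about 0.02 N m and stays where left. The white pointer on the collar turns with it and meets the white index line on the bridge when tight.
- work_slip (a joint): Angle the knob has slipped over its screw, rad, growing clockwise from above. 0 at the start and while the screw still turns; once it is tight the knob slips at a steady 0.08 N m (no bumps), one click per 0.26 rad (15 degrees), and stays where left. The white line on the knob's top starts over the collar's pointer; they part by this angle.
- spare_clamp: The empty clamp: same knob, no bar; leave it alone. Origin under the centre of its base, z up, y along its bridge. Both clamps: bolted to the bench, blue base 120 x 120 x 16 mm, two uprights, blue bridge 32 mm wide, 120 mm long, top 89 mm above the bench, screw through its middle, knob top at 135 mm.

How it is judged:
By the outcome, as a careful person would: the job done as asked, in the order asked, and still so for the second after the job is handed in, with the robot touching nothing.
It also fails if it takes over 38 s, if anything falls off the work surface, if the arm or the gripper's body presses on something with over 40 N, if the wrist force passes 120 N, or if a joint passes its speed limit or range.

## Working session

There is one attempt and no reset: what is moved stays moved. The work goes in short steps, Python scripts to look and compute and a shell command to move; the robot and the scene stay as the last step left them, time stands still between calls to the robot, and variables do not carry over. Pictures are saved under pics/ and viewed, at most 10 in all, crops included, and the job is handed in when it is done.

```bash
mkdir -p pics; python3 - <<'E'
from plant import ctrl
import cv2,numpy as np
s=ctrl.observe();print(s['clock'],s['tool_pos'],np.round(s['tool_rot'],3),s['grip_width'])
for n in ('scene','top'):
    m=ctrl.camera_model(n);print(n,m)
    cv2.imwrite(f'pics/{n}0.png',ctrl.camera(n)[:,:,::-1])
E
```

```text
0.0 [ 0.17727075 -0.59871687  0.2214456 ] [[-0.959 -0.284 -0.001]
 [-0.284  0.959  0.002]
 [ 0.     0.002 -1.   ]] 1.0030411491401616
scene {'fovy': 43.620448387636735, 'cx': 273.18423047905173, 'cy': 208.62599634637849, 'R': array([[-0.50426167,  0.86322874,  0.02358608],
       [ 0.53317855,  0.3327131 , -0.77783201],
       [-0.67929434, -0.37965528, -0.62802951]]), 't': array([ 0.27551424, -0.21675866,  1.20435303])}
top {'fovy': 54.67297398540023, 'cx': 284.98292595207704, 'cy': 205.92716421240408, 'R': array([[ 0.0010999 , -0.99947193,  0.03247549],
       [-0.99846848, -0.00289394, -0.05524779],
       [ 0.05531259, -0.03236499, -0.9979444 ]]), 't': array([-0.01448045,  0.54718615,  0.80338064])}
```

View pics/scene0.png

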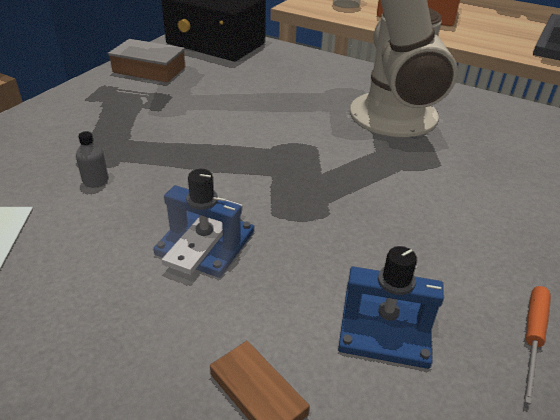

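View pics/top0.png

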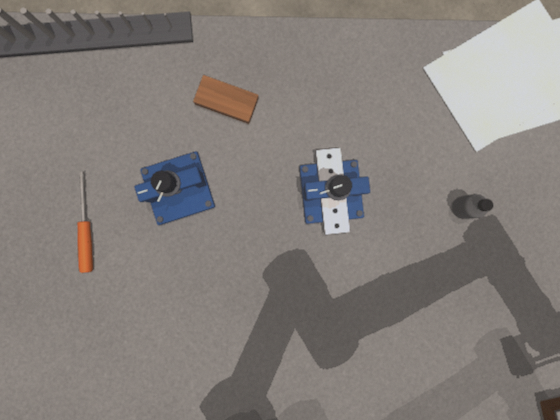

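The scene view shows the work clamp with its bar: knob top near (201,175), index line near (226,208). In the top view its knob is near (340,186) with the index line at (313,190). The spare clamp is at (400,255) in scene and (164,183) in top.

```bash
cat > h.py <<'E'
import cv2,numpy as np
from plant import ctrl
def K(m): f=210/np.tan(np.radians(m['fovy']/2)); return np.array([[f,0,m['cx']],[0,f,m['cy']],[0,0,1]])
def P(m): return K(m)@np.c_[m['R'],m['t']]
def tri(m1,p1,m2,p2):
    X=cv2.triangulatePoints(P(m1),P(m2),np.float64(p1).reshape(2,1),np.float64(p2).reshape(2,1))[:,0]; return X[:3]/X[3]
def plane(m,p,z):
    d=m['R'].T@np.linalg.inv(K(m))@[p[0],p[1],1]; c=-m['R'].T@m['t']; return c+d*(z-c[2])/d[2]
def proj(m,X):
    q=P(m)@np.r_[X,1]; return q[:2]/q[2]
E
python3 - <<'E'
from h import *
a=cv2.imread('pics/scene0.png');b=cv2.imread('pics/top0.png')
A=cv2.resize(a[160:240,160:260],None,fx=4,fy=4,interpolation=cv2.INTER_CUBIC)
B=cv2.resize(b[146:226,290:390],None,fx=4,fy=4,interpolation=cv2.INTER_CUBIC)
cv2.imwrite('pics/crop0.png',np.hstack([A,B]))
ms,mt=ctrl.camera_model('scene'),ctrl.camera_model('top')
print(tri(ms,(201,175),mt,(340,185.5)), tri(ms,(400,253),mt,(164,183)))
print(proj(mt,plane(mt,(340,185.5),.135)-[0,0,.04]))
E
```

```text
[ 0.5773832  -0.10662373  0.13452808] [0.57946677 0.19823285 0.13241002]
[336.33813874 187.80308884]
```

View pics/crop0.png

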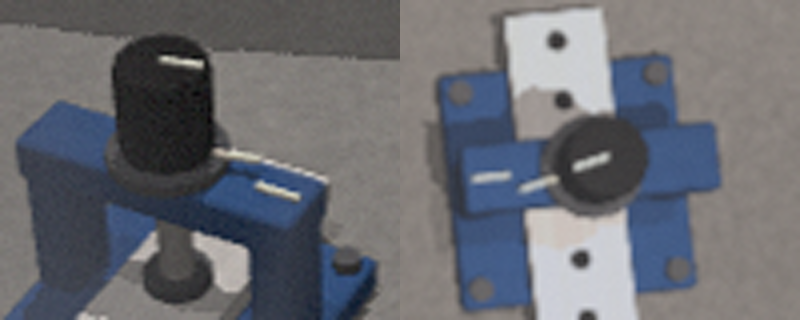

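Knob axis measures (0.577, -0.107) with its top at 0.1345 m, against 0.135 in the text. About 15° remains between pointer and index. I'm moving above it at the current height.

```bash
python3 -m crank '-2 1.4 0 0 -1;-3.5 2.4 0 0 -1;-3.5 2.4 0 0 -1;-3.5 2.4 0 0 -1;-3.5 2.4 0 0 -1;-3.5 2.4 0 0 -1;-3.5 2.4 0 0 -1;-3.5 2.4 0 0 -1'; python3 -m crank '-3.5 2.4 0 0 -1;-3.5 2.4 0 0 -1;-3.5 2.4 0 0 -1;-3.5 2.4 0 0 -1;-3.5 2.4 0 0 -1;-3.5 2.4 0 0 -1;-3 2 0 0 -1;0 0 0 0 -1'
python3 - <<'E'
from h import *
s=ctrl.observe();m=ctrl.camera_model('wrist');im=ctrl.camera('wrist')[:,:,::-1]
cv2.imwrite('pics/w0.png',im);np.save('w0.npy',m,allow_pickle=True)
R=s['tool_rot'];print(s['clock'],s['tool_pos'],R.round(3),s['joints'].round(2) if hasattr(s['joints'],'round') else s['joints'])
print('to go cm',100*R.T@(np.array([.577,-.107,.102])-s['tool_pos']),'cam',-m['R'].T@m['t'],s['force'],s['ft_torque'])
print(proj(m,np.array([.577,-.107,.135])))
E
```

```text
clock: 0.9
tool_pos: [0.3805, -0.3479, 0.2223]
tool_rot: [[-0.959, -0.284, -0.0], [-0.284, 0.959, 0.0], [0.0, 0.0, -1.0]]
force: [1.1, -0.4, -0.8]
grip_width: 1.002
grip_force: 0.0
clock: 1.7
tool_pos: [0.5656, -0.1211, 0.2215]
tool_rot: [[-0.958, -0.288, -0.0], [-0.288, 0.958, 0.0], [0.0, 0.0, -1.0]]
force: [-0.3, 0.3, -1.0]
grip_width: 1.003
grip_force: 0.0
1.7 [ 0.56559079 -0.12112331  0.22150951] [[-0.958 -0.288 -0.   ]
 [-0.288  0.958  0.   ]
 [ 0.     0.    -1.   ]] [ 0.07  0.31 -0.11 -0.   -1.15 -1.35]
to go cm [-1.50275737  1.0193143  11.95091309] cam [ 0.50178345 -0.14061222  0.38455954] [-0.2745254   0.25885775 -0.99929794] [-0.00496817  0.0745814   0.02692377]
[293.16018334 230.77508423]
```

View pics/w0.png

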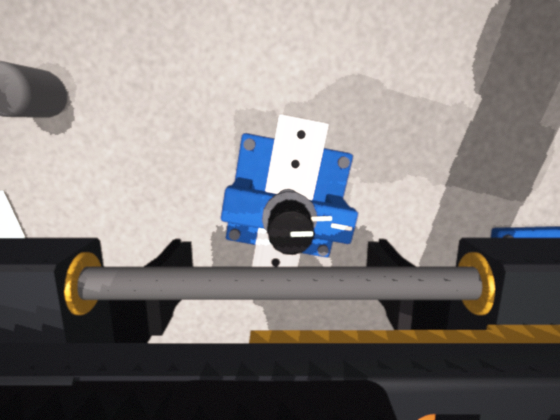

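The wrist view shows the work knob's top at about (291,232), against (293,231) predicted. The knob line is at (302,234), the collar pointer at (320,218) and the index line at (341,226). Next I'm measuring the axis and the angles.

```bash
cat >> h.py <<'E'
def lines(im,m,ax,boxes,thr=170):
    out={}
    for k,(x0,y0,x1,y1,z) in boxes.items():
        w=(im[y0:y1,x0:x1].min(2)>thr).astype(np.uint8); n,l,st,c=cv2.connectedComponentsWithStats(w)
        if n<2: print(k,'none');continue
        i=1+st[1:,4].argmax(); ys,xs=np.nonzero(l==i); p=np.c_[xs+x0,ys+y0].astype(float)
        W=np.array([plane(m,q,z)[:2] for q in p]); c=W.mean(0); d=np.linalg.svd(W-c)[2][0]
        d=d*np.sign(d@(c-ax)); r=c-ax
        print(k,len(p),p.mean(0).round(1),'dist mm',1000*np.linalg.norm(r),'radial deg',np.degrees(np.arctan2(r[1],r[0])).round(1),'line deg',np.degrees(np.arctan2(d[1],d[0])).round(1))
E
python3 - <<'E'
from h import *
im=cv2.imread('pics/w0.png');m=np.load('w0.npy',allow_pickle=True).item()
g=im.max(2)[195:260,255:325];
w=(g<45).astype(np.uint8);w=cv2.morphologyEx(w,cv2.MORPH_CLOSE,np.ones((5,5)))
n,l,st,c=cv2.connectedComponentsWithStats(w);i=1+st[1:,4].argmax();ys,xs=np.nonzero(l==i)
print('dark blob x',xs.min()+255,xs.max()+255,'y',ys.min()+195,ys.max()+195)
f=K(m)[0,0]; rp=f*.018/(m['R'][2]@[.577,-.107,.135]+m['t'][2]); print('top radius px',rp)
# topmost circle: left/right extremes and bottom edge belong to top face
cpx=((xs.min()+xs.max())/2+255, ys.max()+195-rp+.5); print(cpx,plane(m,cpx,.135))
mt,ms=ctrl.camera_model('top'),ctrl.camera_model('scene')
print('tri',tri(m,cpx,mt,(340.5,185.5)),tri(m,cpx,ms,(201,175)))
for ax in (np.array([.577,-.107]),plane(m,cpx,.135)[:2]):
    lines(im,m,ax,dict(knob=(285,226,316,242,.135),ptr=(308,212,333,223,.096),idx=(328,221,356,234,.089)))
T=cv2.imread('pics/top0.png');lines(T,mt,np.array([.577,-.107]),dict(knob=(331,182,345,191,.135),ptr=(319,187,331,195,.096),idx=(306,188,319,193,.089)),150)
E
```

```text
dark blob x 268 312 y 200 231
top radius px 23.874385256310113
(np.float64(290.0), np.float64(207.62561474368988)) [ 0.56046767 -0.11458363  0.135     ]
tri [ 0.5774335  -0.11199767  0.0869301 ] [ 0.56513624 -0.11609635  0.12387773]
knob 109 [301.4 233.6] dist mm 6.677312826951872 radial deg 86.9 line deg 109.9
ptr 98 [321.3 218.1] dist mm 25.883185551071907 radial deg 103.8 line deg 108.3
idx 90 [340.5 226.5] dist mm 45.46456285201612 radial deg 92.5 line deg 96.3
knob 109 [301.4 233.6] dist mm 22.099085177887265 radial deg 40.2 line deg 109.9
ptr 98 [321.3 218.1] dist mm 34.32152259783807 radial deg 72.4 line deg 108.3
idx 90 [340.5 226.5] dist mm 54.95337306678792 radial deg 74.7 line deg 96.3
knob 14 [337.5 186. ] dist mm 6.693453329873341 radial deg 103.6 line deg 106.2
ptr 13 [324.2 191.5] dist mm 25.745854290274423 radial deg 107.5 line deg 110.5
idx 15 [312.6 189.6] dist mm 45.27943028224071 radial deg 94.6 line deg 94.0
```

Pointer and knob line sit at about 109°, the index at about 95–96°, so 13° remains (at least 11.5° by the text). The axis in the wrist frame is about (0.579, -0.108). I'm centring, lowering part way and looking closer.

```bash
python3 -m crank '-0.8 0.4 0 0 -1;-0.9 0.5 0 0 -1;0 0 1.5 0 -1;0 0 2 0 -1;0 0 1.5 0 -1;0 0 1 0 -1;0 0 0 0 -1;0 0 0 0 -1'
python3 - <<'E'
from h import *
s=ctrl.observe();m=ctrl.camera_model('wrist');im=ctrl.camera('wrist')[:,:,::-1]
cv2.imwrite('pics/w1.png',im);np.save('w1.npy',m,allow_pickle=True)
print(s['clock'],s['tool_pos'],s['ft_torque'],s['force'])
print(proj(m,np.array([.579,-.108,.135])),K(m)[0,0]*.018/(m['R'][2]@[.579,-.108,.135]+m['t'][2]))
for z in (.135,): print([proj(m,np.array([.579+.018*np.cos(a),-.108+.018*np.sin(a),z])).round(1) for a in np.arange(0,6,np.pi/2)])
E
```

```text
clock: 2.55
tool_pos: [0.5776, -0.111, 0.1631]
tool_rot: [[-0.959, -0.284, 0.001], [-0.284, 0.959, -0.0], [-0.001, -0.001, -1.0]]
force: [0.4, -0.0, -0.1]
grip_width: 0.995
grip_force: 0.0
2.55 [ 0.57759095 -0.11104128  0.16311239] [-0.01946902  0.01319011  0.05772951] [ 0.36932693 -0.02064269 -0.13190244]
[284.03379475 241.09217695] 30.926604529723317
[array([275.4, 268.5]), array([313.5, 249.3]), array([293.1, 212.5]), array([254.2, 232.8])]
```

View pics/w1.png

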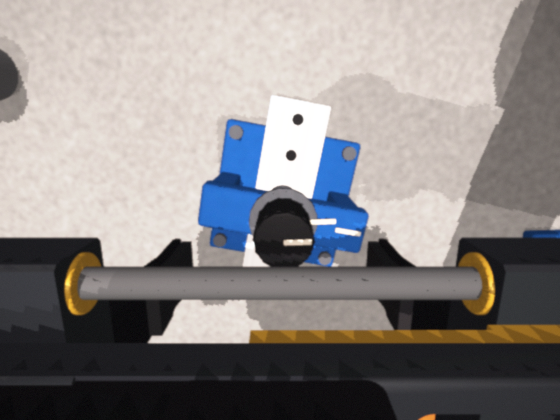

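The knob top is centred at about (284,240), matching the prediction of (284,241), so the axis estimate holds. I'm lowering to grip height and closing.

```bash
python3 -m crank '-0.2 0.3 0 0 -1;0 0 1.5 0 -1;0 0 1.5 0 -1;0 0 1.5 0 -1;0 0 1 0 -1;0 0 0.5 0 -1;0 0 0 0 -1;0 0 0 0 -1'; python3 -m crank '0 0 0 0 0;0 0 0 0 0;0 0 0 0 0;0 0 0 0 0.1;0 0 0 0 0.3;0 0 0 0 1;0 0 0 0 1;0 0 0 0 1'
```

```text
clock: 3.4
tool_pos: [0.5788, -0.1073, 0.1032]
tool_rot: [[-0.959, -0.284, 0.001], [-0.284, 0.959, -0.0], [-0.001, -0.001, -1.0]]
force: [-0.7, -0.4, 0.6]
grip_width: 0.999
grip_force: 0.0
clock: 4.2
tool_pos: [0.5785, -0.1081, 0.1027]
tool_rot: [[-0.959, -0.284, 0.0], [-0.284, 0.959, -0.001], [-0.0, -0.001, -1.0]]
force: [0.3, -3.7, 0.1]
grip_width: 0.407
grip_force: 30.0
```

```bash
python3 -m crank '0 0 0 4 1;0 0 0 6 1;0 0 0 6 1;0 0 0 6 1;0 0 0 6 1;0 0 0 6 1;0 0 0 0 1;0 0 0 0 1'; python3 -c "
from plant import ctrl;s=ctrl.observe();print(s['ft_torque'],s['joints'])"; python3 -m crank '0 0 0 0 0;0 0 0 0 -0.5;0 0 0 0 -1;0 0 0 0 -1;0 0 0 0 -1;0 0 0 0 -1;0 0 0 0 -1;0 0 0 0 -1'; python3 -m crank '0 0 -1 0 -1;0 0 -1.5 0 -1;0 0 -1.5 0 -1;0 0 -1.5 0 -1;0 0 -1.5 0 -1;0 0 -0.5 0 -1;0 0 0 0 -1;0 0 0 0 -1'
python3 - <<'E'
from h import *
s=ctrl.observe();m=ctrl.camera_model('wrist');im=ctrl.camera('wrist')[:,:,::-1]
T=ctrl.camera('top')[:,:,::-1]
cv2.imwrite('pics/w2.png',im);np.save('w2.npy',m,allow_pickle=True);cv2.imwrite('pics/top2.png',T)
p=proj(m,np.array([.579,-.108,.135]));print(p);x,y=np.clip(p.astype(int)-[60,60],0,None)
A=cv2.resize(im[y:y+120,x:x+130],(430,397),interpolation=cv2.INTER_CUBIC)
B=cv2.resize(T[146:226,300:370],(347,397),interpolation=cv2.INTER_CUBIC)
print(x,y);cv2.imwrite('pics/crop2.png',np.hstack([A,B]))
E
```

```text
clock: 5.0
tool_pos: [0.5786, -0.1084, 0.1027]
tool_rot: [[-0.954, 0.301, 0.001], [0.301, 0.954, -0.001], [-0.001, -0.001, -1.0]]
force: [0.0, -3.3, -1.1]
grip_width: 0.407
grip_force: 30.0
[-1.3764264  -0.33668269  0.02036159] [ 9.04222846e-02  4.33653029e-01 -2.43541850e-01  1.84281868e-03
 -8.93057148e-01 -1.96825456e+00]
clock: 5.8
tool_pos: [0.5783, -0.1072, 0.1026]
tool_rot: [[-0.954, 0.301, -0.0], [0.301, 0.954, 0.0], [0.0, 0.0, -1.0]]
force: [-0.0, -0.0, -0.4]
grip_width: 0.978
grip_force: 0.0
clock: 6.6
tool_pos: [0.5778, -0.1072, 0.1771]
tool_rot: [[-0.954, 0.301, -0.001], [0.301, 0.954, 0.0], [0.001, 0.0, -1.0]]
force: [-0.5, 0.0, -0.7]
grip_width: 1.001
grip_force: 0.0
[277.70785447 232.42738897]
217 172
```

View pics/crop2.png

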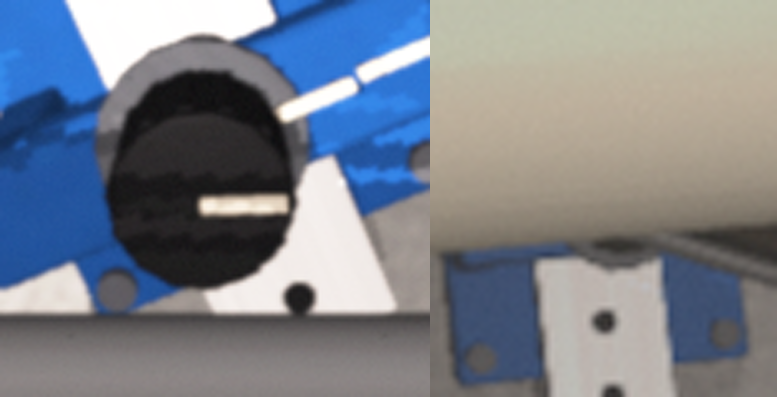

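The pointer (crop 318,98) is now in line with the index (395,62), so the screw is tight. The knob line (245,205) has parted clockwise from the pointer. I'm measuring that angle.

```bash
python3 - <<'E'
from h import *
im=cv2.imread('pics/w2.png');m=np.load('w2.npy',allow_pickle=True).item()
lines(im,m,np.array([.579,-.108]),dict(knob=(274,229,306,238,.135),ptr=(299,194,325,210,.096),idx=(325,180,350,198,.089)))
s=ctrl.observe();print(s['clock'])
E
```

```text
knob 98 [290.2 233.5] dist mm 7.786412023103092 radial deg 67.1 line deg 72.8
ptr 137 [312.7 201.5] dist mm 27.17053190585337 radial deg 95.1 line deg 96.4
idx 140 [336.8 189.4] dist mm 46.87396114419658 radial deg 95.0 line deg 96.2
6.7
```

Slip is about 23°, or 1.5 clicks. Pointer and index agree within 0.2°, and the gripper is open and clear of the knob.

```bash
python3 -c "
from plant import ctrl;print(ctrl.close_job())"
```

```text
the job is handed in; nothing more can be done
None
```

The clamp on the aluminium bar is tight: its pointer meets the index line, the ratchet slipped about 23° (one full click, about halfway to a second), the knob is released, and the job was handed in at about 6.7 s.

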